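Stand the seal-setting chart up on its easel leg behind the tally pad

ROBOT

A 6-joint arm with a two-finger parallel gripper is mounted at the origin on a cart in front of the work surface, level with it; the furniture and walls round the work are solid. World frame = base frame: x ahead of the robot, y to its left, z up, the work surface at z = 0. Lengths are in m, angles in rad, forces in N, time in s.
With the tool pointing down it reaches from about 0.325 to 0.775 m from the base axis. Payload 5.5 kg.
Tool frame: the origin (TCP) lies on the front face of the gripper's body, between the roots of the fingers; the fingertips stand 80 mm ahead of it and the grasp point (between the pads) lies 61 mm ahead of it (hold_point_z is the distance from the TCP to the grasp point, in m); z points along the fingers, y is the line along which they close (so a half turn about z gives the same grasp; the last joint's range is limited). The gripper opens to 88 mm and grips with 3 to 60 N. Pads are 20 mm wide; open, the fingers measure 115 mm over their backs; the gripper's body (75 mm by 178 mm) begins 61 mm behind the grasp point.
Start: joints at [-1.306, 0.091, 1.231, -0, 1.82, -0.057], TCP at [0.19, -0.569, 0.303] pointing down, gripper open.
Joint ranges: [-2.87, 2.87], [-0.86, 2.18], [0.17, 2.46], [-1.51, 4.65], [0.06, 2.69], [-2.65, 2.65]. Speed limits (rad/s): [2.57, 2.57, 3.01, 3.14, 3.14, 3.14].

INTERFACE

Orientations are given as a 3x3 rotation matrix whose columns are the frame's x, y, z axes.
In Python, from bench import get_obs, camera, hand_in, outline_of, place_of, hold_point_z gives the robot as it stands. The module is installed in compiled form; this text tells all that it offers.
- The arm moves only by the tool carry_out, never from a script. Its argument "steps" is a list of rows, each an object of numbers: "x", "y", "z": the shift along the tool's x, y, z in mm; "rx", "ry", "rz": the turn, a rotation vector about the tool's x, y, z in rad; "claw": the gripper command: -1 is fully open, 1 is shut, values between are in proportion. A call has 1 to 20 rows; each row shifts and turns the commanded pose from where the row before left it, along the tool's axes as they then stand; what a row does not reach is not made up. A row lasts 1/10 s, in which the tool goes at most 50 mm and 8.59 degrees, less where a joint would pass 70% of its speed; a pose out of reach is approached as far as the arm can. A call is refused whole if a number of a shift passes 50 or a number of a turn 0.15, either way. A call with a gripper value outside its range is refused whole. The fingers move at their own pace and stop on an object; "squeeze" is the grip in N (left out, the last holds). Time passes only in rows, so rows that do not move let the fingers close. It gives the time, the measured TCP pose, the force, the opening and the grip force at its end, in the units of the state.
- get_obs(): the state, without advancing time (a new reading comes with each control period).
- camera(name): name is "side" or "top" or "wrist"; returns a dict with "frame" (480x640x3 uint8, red, green, blue), "depth" (480x640 float32, m along the optical axis (not along the pixel's ray), 0 where there is no reading), "K" (3x3 intrinsics, pixels), "k1" (the pictures are not rectified: a ray, as slopes to the right and down, at radius r is drawn at 1 + k1 r^2 times it, then the intrinsics apply), "cam_to_world" (4x4, takes a point from camera to world coordinates); the wrist camera has in their place "tool_from_camera" (4x4, takes a point from camera to tool coordinates, whose origin is the TCP and whose axes are the flange's). Camera axes: x right, y up, looking along -z (the intrinsics and any distortion apply to the point x, -y, -z); pixel columns grow to the right and rows downward; lengths in m; the calibration is good to about 2 mm. A picture is of the moment at which its call begins: read the wrist's pose just before it.
- hand_in(): hands the job in; it is judged then, once.
Trained networks look in a picture, given as the dict that the camera call returned (one of the last four; its "shot" number tells which), for a name from the list of things; names that differ only in an ending like _2 or _b are one class to them, and where a whole thing is asked for, a point or a joint stands for the part that bears it (a point fixed in the world has none). Each returns a list of dicts, best first, with "confidence" (0 to 1); they miss things now and then, are a little off and sometimes report something else, mostly with a low value. They report only what shows in the picture. A call takes as long as a camera call.
- outline_of(picture, name): "mask" (480x640 bool, what is visible of it) and "box" ([left, top, right, bottom] in pixels, round what is visible of it).
- place_of(picture, name): "pixel" ([column, row] in pixels: a listed point, or the origin of a listed thing).
The state is a dict: "t": time; "joint_positions": joint angles; "dq": joint speeds; "effort": joint torques, N m; "eef_pos": TCP position; "tcp_rot": TCP orientation; "wrist_force": force on the tool from outside, world axes, zero at the start; "moment": the same for the moment, N m; "grip_width": opening from 0.0 (shut) to 1.0 (fully open); "grasp_force": force on a finger pad.
Only numpy, scipy, OpenCV 4.12 (cv2) and the standard library are available. Lean on these libraries where they do the work, as an engineer would, in place of code of your own. Each camera call takes 0.05 s, during which the arm holds its last target. There are 200 camera calls.

TASK

The framed A5 seal-setting chart has been put away leaning face-in against a soap stack, with its easel leg folded flat on its back. Swing the leg out as far as it goes, then stand the chart on the table on its bottom edge and its leg, two fingers' breadth (about 3 cm) behind the tally pad, centred on the pad and square to it, with its printed face towards the pad and the packer (the robot's side). Leave the tally pad and the other things on the table where they are.

Things in the scene. Friction and masses are not known exactly. Their poses are not given: they have to be found in the camera images.
- chart_centre (a point): Middle of the framed chart, 150 mm wide, 210 tall, 10 thick, 0.4 to 0.65 kg; aluminium frame, rubber strip along the bottom edge, ruled paper face, brown back. Axes: +z bottom edge to top edge, +y along the width, +x out of the BACK (face looks to -x). It starts leaning 30 degrees from vertical, strip on the table, face on a fixed soap stack 133 mm high, 84 wide; back outwards and up.
- chart_top (a point): Middle of the chart's top edge (105 mm above chart_centre along z, mid-thickness). The frame can be pinched here across its 10 mm thickness, tool in line with the sheet; the back is bare for 28 mm below this edge. Axes as chart_centre.
- chart_base (a point): Middle of the bottom edge, on the back side (105 mm below chart_centre along z, 5 mm towards the back). With the leg fully out, this edge and the leg's foot both rest on the table when the chart leans back 0.436 rad (25 degrees) from vertical, its top tipped towards its back. Axes as chart_centre.
- leg_hinge (a point): Hinge line of the leg: 160 mm above the bottom edge along the chart's z, 7 mm off the back face; the line runs along the chart's y. Same axes as chart_centre.
- leg_grip (a point): On the middle of the leg, 90 mm from the hinge line. The leg is a straight steel channel 24 mm wide (along y), 10 mm deep, reaching 132 mm below the hinge; folded, it lies along the chart's z with a 2 mm gap to the back, its outer face 12 mm off the back. Axes: the chart's, turned with the leg.
- leg_foot (a point): Centre of the leg's rubber foot, a 30 mm long roller of 14 mm diameter across the end of the leg, 138 mm from the hinge line.
- chart_leg (a joint): Leg angle, rad: 0 folded flat on the back, 0.65 fully out against its stop. The foot swings away from the back, about the hinge line. A friction hinge (0.03 N m) holds it wherever it is left, and 0.4 N at its end swings it; the chart only leans, so pinch the leg lightly (3 to 6 N) and follow its arc: a hard grip drags the chart along. Starts between 0 and 0.06.
- pad_centre (a point): Middle of the tally pad, a dark blue notebook lying flat near the front of the table (146 mm by 103 mm, 11 mm thick, loose, 0.11 kg). Axes: +x along its long side (left, seen from the robot), +y towards the robot; its edge away from the robot lies 54 mm from this point.
- pencil: Bystander: a pencil lying beside the pad, 136 mm long; origin under its middle.
- scissors: Bystander: packing scissors lying at the front right, 201 mm long.
- glue: Bystander: a standing glue stick, 27 mm across, 97 mm tall, behind the work; origin under its middle.
- bundle: Bystander: a banded bundle of paper sleeve blanks, 136 x 74 x 31 mm, behind the work; origin under its middle.
- loose_soap: Bystander: one wrapped soap bar, about 81 x 105 x 27 mm, near the front left.
- tape: Bystander: a roll of packing tape lying flat, 108 mm across, 48 mm tall, behind the fixed impulse sealer, whose raised arm ends 0.2 m above the table to the right of the chart's new place.

How it is judged:
On the way:
1. the leg is swung out to its stop (0.57 rad or more) (value of joint chart_leg above 0.57 rad), for 0.2 s.
At the end, for the whole second after the job is handed in: Leg out (0.57 rad or more); chart stands on its bottom edge and the leg's foot, leaning back 0.35 to 0.52 rad, face to the pad, leg on the far side; gap to the pad's far edge 5 to 60 mm, centred on it within 30 mm, square within 0.2 rad; pad within 15 mm of where it lay (value of joint chart_leg above 0.57 rad and angle between chart_centre's own z axis and vertical between 0.35 and 0.52 rad and height (world z) of chart_base below 0.006 m and height (world z) of leg_foot below 0.012 m and y of leg_foot in the frame of pad_centre between -0.26 and -0.14 m and y of chart_base in the frame of pad_centre between -0.123 and -0.068 m and x of chart_base in the frame of pad_centre between -0.03 and 0.03 m and angle between the y axis of chart_centre and the x axis of pad_centre, either way round below 0.2 rad and distance of pad_centre from where it was at the start of the episode below 0.015 m); the robot touches nothing.
It fails at once if the tally pad is shoved more than 25 mm (distance of pad_centre from where it was at the start of the episode above 0.025 m).
It fails at once if a bystander (pencil, scissors, glue stick, card bundle, loose soap, tape roll) is moved more than 30 mm (distance of any of pencil, scissors, glue, bundle, loose_soap, tape from where it was at the start of the episode above 0.03 m).
It also fails if it takes over 64 s, if anything falls off the work surface, if the arm or the gripper's body presses on something with over 40 N, if the wrist force passes 120 N, or if a joint passes its speed limit or range.

## Working session

There is one attempt and no reset: what is moved stays moved. The work goes in short steps, Python scripts to look and compute and a tool call to move; the robot and the scene stay as the last step left them, time stands still between calls to the robot, and variables do not carry over. Pictures are saved under pics/ and viewed, at most 10 in all, crops included, and the job is handed in when it is done.

Besides the shell and the picture viewer there is one more tool, called as a command line: name --argument value ..., lists and objects as JSON in quotes. carry_out: Moves the arm, as the interface text tells. Its arguments: {"type":"object","properties":{"steps":{"type":"array"},"squeeze":{"type":"number"}},"required":["steps"]}

```bash
mkdir -p pics
cat > h.py <<'E'
import numpy as np, cv2
from bench import *
def ray(p,px):
    K=p["K"];u=np.array([(px[0]-K[0,2])/K[0,0],(px[1]-K[1,2])/K[1,1]]);s=u.copy()
    for _ in range(20): s=u/(1+p["k1"]*(s@s))
    return np.array([s[0],-s[1],-1.])
def T(p,o=None):
    if "cam_to_world" in p: return p["cam_to_world"]
    M=np.eye(4);M[:3,:3]=np.array(o["tcp_rot"]);M[:3,3]=o["eef_pos"];return M@p["tool_from_camera"]
def depth_pt(p,px,o=None):
    c,r=int(round(px[0])),int(round(px[1]));w=p["depth"][max(r-2,0):r+3,max(c-2,0):c+3];w=w[w>0]
    if len(w)==0: return None
    return (T(p,o)@np.append(ray(p,px)*np.median(w),1))[:3]
def cloud(p,mask,o=None):
    rr,cc=np.nonzero(mask&(p["depth"]>0))
    R=np.array([ray(p,(c,r))*p["depth"][r,c] for r,c in zip(rr,cc)])
    M=T(p,o);return R@M[:3,:3].T+M[:3,3]
def save(p,n): cv2.imwrite("pics/"+n,cv2.cvtColor(p["frame"],cv2.COLOR_RGB2BGR))
E
cat > a.py <<'E'
from h import *
np.set_printoptions(precision=4,suppress=True)
for n in ["top","side"]:
    p=camera(n);save(p,n+"0.png");print(n,p["cam_to_world"][:3,3])
    for t in ["chart_centre","chart_top","chart_base","leg_hinge","leg_grip","leg_foot","pad_centre","pencil","scissors","glue","bundle","loose_soap","tape"]:
        for d in place_of(p,t)[:1]: print(t,round(d["confidence"],2),np.round(d["pixel"],0),depth_pt(p,d["pixel"]))
E
python3 a.py; python3 -c "
from bench import *;print(get_obs())"
```

```text
top [0.2796 0.1325 1.8517]
chart_centre 0.62 [243. 267.] [0.4919 0.3448 0.1231]
chart_top 0.87 [220. 261.] [0.5031 0.4034 0.1773]
chart_base 0.89 [267. 267.] [0.5045 0.286  0.0018]
leg_hinge 0.82 [237. 262.] [0.5052 0.3611 0.1412]
leg_grip 0.58 [254. 265.] [0.503  0.3176 0.0745]
leg_foot 0.68 [261. 263.] [0.5109 0.3011 0.0436]
pad_centre 0.87 [334. 305.] [0.3816 0.0843 0.0115]
pencil 0.51 [385. 302.] [ 0.3863 -0.0747 -0.001 ]
scissors 0.71 [430. 306.] [ 0.3697 -0.2119  0.0042]
glue 0.67 [361. 206.] [ 0.6705 -0.006   0.0879]
bundle 0.7 [316. 206.] [0.6844 0.1278 0.0283]
loose_soap 0.73 [432. 305.] [ 0.3705 -0.2199  0.0014]
tape 0.77 [390. 202.] [ 0.6997 -0.1051 -0.002 ]
side [ 0.4903 -0.9492  0.8555]
chart_centre 0.78 [297. 202.] [0.4983 0.3285 0.0994]
chart_top 0.65 [296. 162.] [0.4967 0.3918 0.1783]
chart_base 0.86 [300. 241.] [0.5042 0.2908 0.0094]
leg_hinge 0.6 [295. 182.] [0.4943 0.3559 0.1433]
leg_grip 0.93 [303. 213.] [0.5119 0.3172 0.0744]
leg_foot 0.8 [299. 234.] [0.5012 0.2887 0.0302]
pad_centre 0.74 [250. 295.] [0.3872 0.0826 0.0099]
pencil 0.54 [241. 352.] [ 0.3771 -0.0847
[... 352 characters left out ...]
662e-05,
        1.81981446e+00, -5.66936742e-02]), 'dq': array([0.00166944, 0.00031144, 0.00086162, 0.00097475, 0.00203574,
       0.00066268]), 'effort': array([ 3.04610230e-04, -4.46192193e+01, -4.06497395e+01,  6.97832624e-02,
        1.95625692e-02,  3.36954588e-05]), 'eef_pos': array([ 0.18976841, -0.56920508,  0.3025991 ]), 'tcp_rot': array([[ 9.48670056e-01,  3.16267490e-01,  1.95260614e-05],
       [ 3.16267487e-01, -9.48670053e-01,  8.56185746e-05],
       [ 4.56021613e-05, -7.50483195e-05, -9.99999996e-01]]), 'wrist_force': array([-0.45211351,  0.11100692, -0.32013054]), 'moment': array([ 0.06371067, -0.03409708,  0.00332164]), 'grasp_force': 0.0, 'grip_width': 1.0007884006109147}
```

View pics/top0.png

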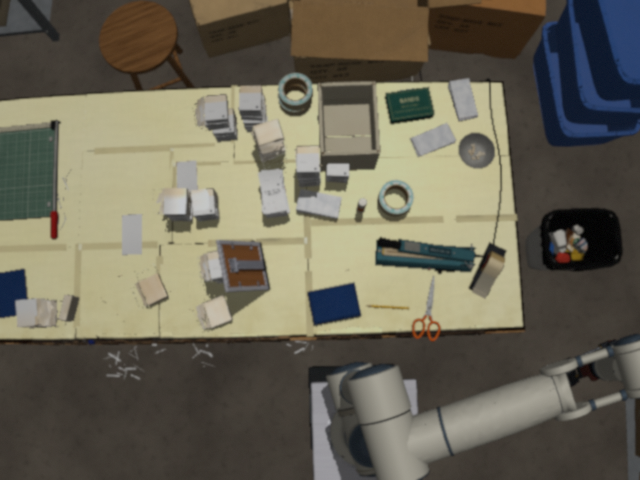

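View pics/side0.png

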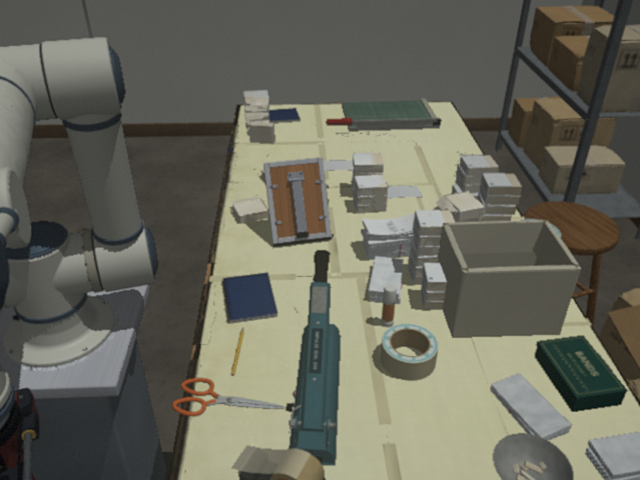

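The top and side views show the chart leaning with its back towards -y (top px ~243,267) and its top edge towards +y. The pad is at top px ~334,305, and the sealer's raised arm ends near px 377,245. Next I'll fit the chart plane and the pad rectangle.

```bash
cat > b.py <<'E'
from h import *
np.set_printoptions(precision=4,suppress=True)
for n in ["top","side"]:
    p=camera(n)
    for t in ["pad_centre","chart_centre","leg_grip","bundle","glue"]:
        for d in outline_of(p,t)[:1]:
            c=cloud(p,d["mask"]);print(n,t,round(d["confidence"],2),d["box"],len(c))
            if t=="chart_centre":
                # robust plane
                q=c
                for _ in range(6):
                    m=q.mean(0);nn=np.linalg.svd(q-m)[2][2];nn*=np.sign(nn[2]);e=(c-m)@nn;q=c[abs(e)<0.006]
                print(" plane n",nn,"tilt",np.degrees(np.arcsin(nn[2])),"pt",m,"n",len(q))
                h=np.cross([0,0,1],nn);h/=np.linalg.norm(h);up=np.cross(nn,h)
                P=np.c_[(q-m)@h,(q-m)@up].astype(np.float32);r=cv2.minAreaRect(P);print(" rect",r,"h",h,"up",up," centre",m+h*r[0][0]+up*r[0][1])
                print(" range",np.percentile(P,[1,99],axis=0).ravel(),c.min(0),c.max(0))
            else:
                z=np.median(c[:,2]);q=c[abs(c[:,2]-z)<0.01][:,:2].astype(np.float32);print(" med",np.median(c,0),cv2.minAreaRect(q))
E
python3 b.py
```

```text
top pad_centre 0.82 [309.1, 283.6, 362.1, 327.2] 1602
 med [0.3849 0.0842 0.0102] ((0.38531285524368286, 0.08378832787275314), (0.10376829653978348, 0.14731471240520477), 10.011550903320312)
top chart_centre 0.78 [217.8, 240.0, 271.9, 291.1] 2200
 plane n [ 0.1553 -0.8521  0.4997] tilt 29.983174382228928 pt [0.4969 0.3498 0.1046] n 1844
 rect ((0.0004508793354034424, -0.011846572160720825), (0.22231897711753845, 0.15046332776546478), 89.56122589111328) h [ 0.9838  0.1794 -0.    ] up [-0.0896  0.4916  0.8662]  centre [0.4984 0.344  0.0943]
 range [-0.0721 -0.115   0.0744  0.0952] [ 0.4177  0.2801 -0.0034] [0.579  0.416  0.1917]
top leg_grip 0.58 [233.7, 262.0, 269.0, 270.4] 329
 med [0.5002 0.3255 0.081 ] ((0.5026955008506775, 0.32515835762023926), (0.0316922664642334, 0.03216811642050743), 2.571634531021118)
top bundle 0.88 [294.4, 188.8, 341.8, 217.8] 1022
 med [0.6935 0.1253 0.0277] ((0.6942402124404907, 0.12231003493070602), (0.13164497911930084, 0.07059547305107117), 76.64559936523438)
top glue 0.61 [353.8, 196.6, 368.3, 215.7] 104
 med [ 0.6736 -0.006   0.0875] ((0.6791767477989
[... 595 characters left out ...]
0.4989  0.8619]  centre [0.5013 0.3419 0.0928]
 range [-0.0723 -0.1056  0.0747  0.1004] [ 0.4134  0.2745 -0.0048] [0.5869 0.7685 0.188 ]
side leg_grip 0.93 [294.8, 178.5, 305.8, 235.5] 610
 med [0.5037 0.3246 0.089 ] ((0.5045357942581177, 0.3248143792152405), (0.023050766438245773, 0.026735344901680946), 12.867514610290527)
side bundle 0.73 [369.9, 256.1, 401.8, 302.6] 1123
 med [0.6923 0.112  0.0285] ((0.6958444714546204, 0.11992509663105011), (0.14006613194942474, 0.06727361679077148), 76.68048858642578)
side glue 0.6 [381.6, 280.5, 397.7, 326.7] 531
 med [ 0.6791 -0.0194  0.0551] ((0.6786283850669861, -0.017519962042570114), (0.015608588233590126, 0.025565316900610924), 69.45626831054688)
```

```bash
cat >> h.py <<'E'
from scipy.spatial.transform import Rotation as Ro
np.set_printoptions(precision=4,suppress=True)
N=np.array([.155,-.852,.5]);N/=np.linalg.norm(N);H=np.cross([0,0,1],N);H/=np.linalg.norm(H);U=np.cross(N,H)
C=np.array([.5,.3425,.094])  # middle of the back face, start
HD=np.array([-.18,.984,0])
def Rleg(th):
    z=np.sin(th)*HD-np.cos(th)*np.array([0,0,1]);x=np.cross(H,z);return np.c_[x,H,z]
def plan(p,R,o=None):
    o=o or get_obs();R0=np.array(o["tcp_rot"]);p0=o["eef_pos"]
    rv=Ro.from_matrix(R0.T@R).as_rotvec();dp=np.array(p)-p0
    print("turn first",rv,"rows>=",np.linalg.norm(rv)/.145,"| shift old axes",R0.T@dp*1000,"| new axes",R.T@dp*1000)
def st():
    o=get_obs();print("t",round(o["t"],2),"p",o["eef_pos"],"q",o["joint_positions"],"F",o["wrist_force"],"g",o["grip_width"],o["grasp_force"]);return o
E
python3 -c "
from h import *
R=Rleg(np.pi/4);print(R)
plan([.527,.196,.34],R)
# world-z turn first in tool frame
R0=np.array(get_obs()['tcp_rot']);Rd=Rleg(0);print(Ro.from_matrix(R0.T@Rd).as_rotvec(), Ro.from_matrix(Rd.T@R).as_rotvec())
"
```

```text
[[-0.1266  0.9839 -0.1273]
 [ 0.6957  0.179   0.6958]
 [ 0.7073 -0.     -0.7071]]
turn first [ 0.5593  0.6444 -1.3496] rows>= 11.011928291729095 | shift old axes [ 561.962  -619.2507  -37.3586] | new axes [516.1015 468.754  463.0733]
[-0.     -0.     -1.4289] [ 0.0003  0.7856 -0.0001]
```

carry_out --steps '[{"x": 28,"y": -31,"z": -4,"claw": -0.2},{"x": 28,"y": -31,"z": -4,"claw": -0.2},{"x": 28,"y": -31,"z": -4,"claw": -0.2},{"x": 28,"y": -31,"z": -4,"claw": -0.2},{"x": 28,"y": -31,"z": -4,"claw": -0.2},{"x": 28,"y": -31,"z": -4,"claw": -0.2},{"x": 28,"y": -31,"z": -4,"claw": -0.2},{"x": 28,"y": -31,"z": -4,"claw": -0.2},{"x": 28,"y": -31,"z": -4,"claw": -0.2},{"x": 28,"y": -31,"z": -4,"claw": -0.2},{"x": 28,"y": -31,"claw": -0.2},{"x": 28,"y": -31,"claw": -0.2},{"x": 28,"y": -31,"claw": -0.2},{"x": 28,"y": -31,"claw": -0.2},{"x": 28,"y": -31,"claw": -0.2},{"x": 28,"y": -31,"claw": -0.2},{"x": 28,"y": -31,"claw": -0.2},{"x": 28,"y": -31,"claw": -0.2},{"x": 28,"y": -31,"claw": -0.2},{"x": 28,"y": -31,"claw": -0.2}]' --squeeze 4

```text
$.steps[0]: bad value
```

carry_out --steps '[{"rz": -0.143,"claw": -0.2},{"rz": -0.143,"claw": -0.2},{"rz": -0.143,"claw": -0.2},{"rz": -0.143,"claw": -0.2},{"rz": -0.143,"claw": -0.2},{"rz": -0.143,"claw": -0.2},{"rz": -0.143,"claw": -0.2},{"rz": -0.143,"claw": -0.2},{"rz": -0.143,"claw": -0.2},{"rz": -0.143,"claw": -0.2},{"ry": 0.131,"claw": -0.2},{"ry": 0.131,"claw": -0.2},{"ry": 0.131,"claw": -0.2},{"ry": 0.131,"claw": -0.2},{"ry": 0.131,"claw": -0.2},{"ry": 0.131,"claw": -0.2},{"claw": -0.2}]'

```text
$.steps[0]: bad value
```

```bash
python3 -c "
from h import *
o=st();print(np.array(o['tcp_rot']))
plan([.527,.196,.193],Rleg(np.pi/4),o)
p=camera('wrist');save(p,'w1.png')
for t in ['leg_grip','leg_foot','leg_hinge','chart_top','chart_base','chart_centre']:
    for d in place_of(p,t)[:1]: print(t,round(d['confidence'],2),d['pixel'],depth_pt(p,d['pixel'],o))
"
```

```text
t 2.0 p [ 0.1898 -0.5692  0.3026] q [-1.3057  0.0911  1.2307 -0.      1.8198 -0.0567] F [-0.1933 -0.2809  0.0194] g 0.9968722011235727 0.0
[[ 0.9487  0.3163 -0.    ]
 [ 0.3163 -0.9487  0.    ]
 [ 0.     -0.     -1.    ]]
turn first [ 0.5593  0.6444 -1.3496] rows>= 11.011928291729095 | shift old axes [ 561.9619 -619.2464  109.6414] | new axes [412.1228 468.754  567.018 ]
```

View pics/w1.png

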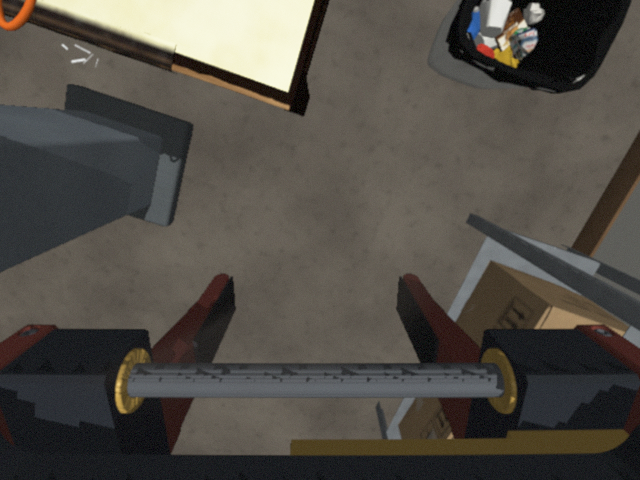

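The call was refused, so the arm never moved and the wrist view shows only the floor and the fingertips (px ~225,280 and ~405,280). Each row probably needs every field, so I'll send them all.

carry_out --steps '[{"x": 28,"y": -31,"z": -4,"rx": 0,"ry": 0,"rz": 0,"claw": -0.2},{"x": 28,"y": -31,"z": -4,"rx": 0,"ry": 0,"rz": 0,"claw": -0.2},{"x": 28,"y": -31,"z": -4,"rx": 0,"ry": 0,"rz": 0,"claw": -0.2},{"x": 28,"y": -31,"z": -4,"rx": 0,"ry": 0,"rz": 0,"claw": -0.2},{"x": 28,"y": -31,"z": -4,"rx": 0,"ry": 0,"rz": 0,"claw": -0.2},{"x": 28,"y": -31,"z": -4,"rx": 0,"ry": 0,"rz": 0,"claw": -0.2},{"x": 28,"y": -31,"z": -4,"rx": 0,"ry": 0,"rz": 0,"claw": -0.2},{"x": 28,"y": -31,"z": -4,"rx": 0,"ry": 0,"rz": 0,"claw": -0.2},{"x": 28,"y": -31,"z": -4,"rx": 0,"ry": 0,"rz": 0,"claw": -0.2},{"x": 28,"y": -31,"z": -4,"rx": 0,"ry": 0,"rz": 0,"claw": -0.2},{"x": 28,"y": -31,"z": 0,"rx": 0,"ry": 0,"rz": 0,"claw": -0.2},{"x": 28,"y": -31,"z": 0,"rx": 0,"ry": 0,"rz": 0,"claw": -0.2},{"x": 28,"y": -31,"z": 0,"rx": 0,"ry": 0,"rz": 0,"claw": -0.2},{"x": 28,"y": -31,"z": 0,"rx": 0,"ry": 0,"rz": 0,"claw": -0.2},{"x": 28,"y": -31,"z": 0,"rx": 0,"ry": 0,"rz": 0,"claw": -0.2},{"x": 28,"y": -31,"z": 0,"rx": 0,"ry": 0,"rz": 0,"claw": -0.2},{"x": 28,"y": -31,"z": 0,"rx": 0,"ry": 0,"rz": 0,"claw": -0.2},{"x": 28,"y": -31,"z": 0,"rx": 0,"ry": 0,"rz": 0,"claw": -0.2},{"x": 28,"y": -31,"z": 0,"rx": 0,"ry": 0,"rz": 0,"claw": -0.2},{"x": 28,"y": -31,"z": 0,"rx": 0,"ry": 0,"rz": 0,"claw": -0.2}]' --squeeze 4

```text
t: 4.35
eef_pos: [0.5253, 0.1979, 0.3428]
tcp_rot: [[0.949, 0.316, 0.0], [0.316, -0.949, 0.0], [0.0, 0.0, -1.0]]
wrist_force: [0.3, -1.2, 0.3]
grip_width: 0.598
grasp_force: 0.0
```

carry_out --steps '[{"x": 0,"y": 0,"z": 0,"rx": 0,"ry": 0,"rz": -0.143,"claw": -0.2},{"x": 0,"y": 0,"z": 0,"rx": 0,"ry": 0,"rz": -0.143,"claw": -0.2},{"x": 0,"y": 0,"z": 0,"rx": 0,"ry": 0,"rz": -0.143,"claw": -0.2},{"x": 0,"y": 0,"z": 0,"rx": 0,"ry": 0,"rz": -0.143,"claw": -0.2},{"x": 0,"y": 0,"z": 0,"rx": 0,"ry": 0,"rz": -0.143,"claw": -0.2},{"x": 0,"y": 0,"z": 0,"rx": 0,"ry": 0,"rz": -0.143,"claw": -0.2},{"x": 0,"y": 0,"z": 0,"rx": 0,"ry": 0,"rz": -0.143,"claw": -0.2},{"x": 0,"y": 0,"z": 0,"rx": 0,"ry": 0,"rz": -0.143,"claw": -0.2},{"x": 0,"y": 0,"z": 0,"rx": 0,"ry": 0,"rz": -0.143,"claw": -0.2},{"x": 0,"y": 0,"z": 0,"rx": 0,"ry": 0,"rz": -0.143,"claw": -0.2},{"x": 0,"y": 0,"z": 0,"rx": 0,"ry": 0.131,"rz": 0,"claw": -0.2},{"x": 0,"y": 0,"z": 0,"rx": 0,"ry": 0.131,"rz": 0,"claw": -0.2},{"x": 0,"y": 0,"z": 0,"rx": 0,"ry": 0.131,"rz": 0,"claw": -0.2},{"x": 0,"y": 0,"z": 0,"rx": 0,"ry": 0.131,"rz": 0,"claw": -0.2},{"x": 0,"y": 0,"z": 0,"rx": 0,"ry": 0.131,"rz": 0,"claw": -0.2},{"x": 0,"y": 0,"z": 0,"rx": 0,"ry": 0.131,"rz": 0,"claw": -0.2},{"x": 0,"y": 0,"z": 0,"rx": 0,"ry": 0,"rz": 0,"claw": -0.2}]'

```text
t: 6.05
eef_pos: [0.5253, 0.1943, 0.34]
tcp_rot: [[-0.121, 0.984, -0.129], [0.695, 0.177, 0.697], [0.709, -0.005, -0.705]]
wrist_force: [1.3, -0.1, -0.9]
grip_width: 0.6
grasp_force: 0.0
```

```bash
python3 -c "
from h import *
o=st();print(np.array(o['tcp_rot']))
plan([.527,.196,.193],Rleg(np.pi/4),o)
p=camera('wrist');save(p,'w2.png')
for t in ['leg_grip','leg_foot','leg_hinge','chart_top','chart_base']:
    for d in place_of(p,t)[:1]: print(t,round(d['confidence'],2),d['pixel'],depth_pt(p,d['pixel'],o))
for d in outline_of(p,'leg_grip')[:1]: c=cloud(p,d['mask'],o);print(d['confidence'],np.median(c,0),len(c))
B=C-.035*U;print('expected leg outer at grip',B+.012*N,'expected offsets',((c-C)@N)[::200])
"
```

```text
t 6.05 p [0.5253 0.1943 0.34  ] q [-0.049  -0.0212  1.4198  0.8024  1.8558 -0.0327] F [ 1.3104 -0.1109 -0.9469] g 0.599713838569048 0.0
[[-0.1212  0.9842 -0.1287]
 [ 0.6948  0.1767  0.6972]
 [ 0.7089 -0.0049 -0.7053]]
turn first [-0.0015 -0.0024 -0.0051] rows>= 0.040216620666134094 | shift old axes [-103.2595    2.7086  104.5921] | new axes [-103.0319    1.9931  104.8647]
leg_grip 0.83 [320.6, 293.4] [0.5073 0.3164 0.0766]
leg_foot 0.81 [318.1, 321.9] [0.5086 0.2922 0.0359]
leg_hinge 0.85 [319.8, 230.6] [0.4983 0.36   0.1507]
chart_top 0.75 [317.8, 184.1] [0.4903 0.3933 0.1856]
chart_base 0.56 [317.4, 330.0] [0.5083 0.2888 0.0035]
0.55 [0.5028 0.3313 0.1017] 2171
expected leg outer at grip [0.505  0.3151 0.0697] expected offsets [0.007  0.0128 0.0133 0.0144 0.0139 0.0008 0.0146 0.015  0.014  0.0136
 0.0144]
```

View pics/w2.png

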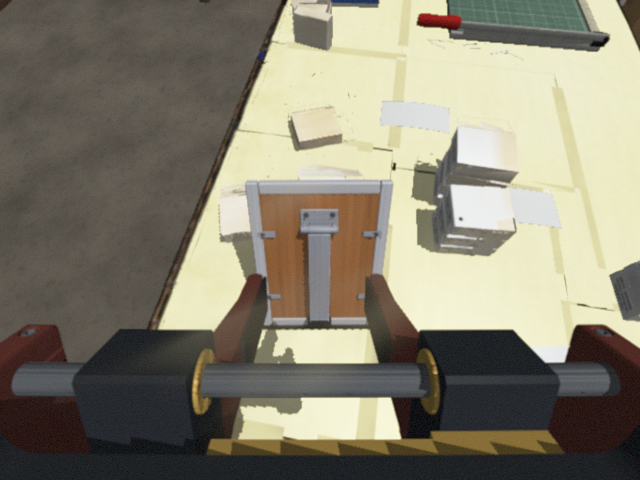

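The chart back is square in view, with the leg at px ~319, rows 235-320, centred between the fingers. Next I'll compute the pinch approach and the arc.

```bash
python3 -c "
from h import *
R=np.array(get_obs()['tcp_rot']);B=C-.035*U
tip=B+.0055*N; p=tip-.08*R[:,2]
plan(p,R)
# arc: rotate TCP about hinge line by -a about H
h=C+.055*U+.007*N
for s in (1,-1):
  q=Ro.from_rotvec(s*H*.1).apply(p-h)+h
  print(s,'tcp tool shift per .1 rad',R.T@(q-p)*1000, 'tip world', Ro.from_rotvec(s*H*.1).apply(tip-h)+h-tip)
"
```

```text
turn first [0. 0. 0.] rows>= 0.0 | shift old axes [-106.9827    1.5594  204.8427] | new axes [-106.9827    1.5594  204.8427]
1 tcp tool shift per .1 rad [-5.0755 -0.0113  8.9132] tip world [-0.0014  0.0079 -0.004 ]
-1 tcp tool shift per .1 rad [ 5.9399  0.0142 -8.3619] tip world [ 0.0014 -0.0075  0.0048]
```

carry_out --steps '[{"x": -10.7,"y": 0.2,"z": 10,"rx": 0,"ry": 0,"rz": 0,"claw": -0.2},{"x": -10.7,"y": 0.2,"z": 10,"rx": 0,"ry": 0,"rz": 0,"claw": -0.2},{"x": -10.7,"y": 0.2,"z": 10,"rx": 0,"ry": 0,"rz": 0,"claw": -0.2},{"x": -10.7,"y": 0.2,"z": 10,"rx": 0,"ry": 0,"rz": 0,"claw": -0.2},{"x": -10.7,"y": 0.2,"z": 10,"rx": 0,"ry": 0,"rz": 0,"claw": -0.2},{"x": -10.7,"y": 0.2,"z": 10,"rx": 0,"ry": 0,"rz": 0,"claw": -0.2},{"x": -10.7,"y": 0.2,"z": 10,"rx": 0,"ry": 0,"rz": 0,"claw": -0.2},{"x": -10.7,"y": 0.2,"z": 10,"rx": 0,"ry": 0,"rz": 0,"claw": -0.2},{"x": -10.7,"y": 0,"z": 10,"rx": 0,"ry": 0,"rz": 0,"claw": -0.2},{"x": -10.7,"y": 0,"z": 10,"rx": 0,"ry": 0,"rz": 0,"claw": -0.2},{"x": 0,"y": 0,"z": 15,"rx": 0,"ry": 0,"rz": 0,"claw": -0.2},{"x": 0,"y": 0,"z": 15,"rx": 0,"ry": 0,"rz": 0,"claw": -0.2},{"x": 0,"y": 0,"z": 15,"rx": 0,"ry": 0,"rz": 0,"claw": -0.2},{"x": 0,"y": 0,"z": 15,"rx": 0,"ry": 0,"rz": 0,"claw": -0.2},{"x": 0,"y": 0,"z": 10,"rx": 0,"ry": 0,"rz": 0,"claw": -0.2},{"x": 0,"y": 0,"z": 10,"rx": 0,"ry": 0,"rz": 0,"claw": -0.2},{"x": 0,"y": 0,"z": 10,"rx": 0,"ry": 0,"rz": 0,"claw": -0.2},{"x": 0,"y": 0,"z": 0,"rx": 0,"ry": 0,"rz": 0,"claw": -0.2}]'

```text
t: 8.2
eef_pos: [0.5152, 0.2549, 0.1315]
tcp_rot: [[-0.127, 0.983, -0.129], [0.695, 0.181, 0.696], [0.708, -0.002, -0.707]]
wrist_force: [-0.0, -0.2, 0.4]
grip_width: 0.595
grasp_force: 0.0
```

```bash
python3 -c "
from h import *
o=st();R=np.array(o['tcp_rot']);B=C-.035*U
plan(B+.0055*N-.08*R[:,2],R,o)
p=camera('wrist');save(p,'w3.png')
for t in ['leg_grip','leg_hinge']:
    for d in place_of(p,t)[:1]: print(t,round(d['confidence'],2),d['pixel'],depth_pt(p,d['pixel'],o))
"
```

```text
t 8.2 p [0.5152 0.2549 0.1315] q [ 0.0608  0.0684  1.7047  0.7802  1.5138 -0.2269] F [-0.0266 -0.2134  0.4033] g 0.5954401940749817 0.0
turn first [0. 0. 0.] rows>= 0.0 | shift old axes [ 1.0483  0.9487 13.101 ] | new axes [ 1.0483  0.9487 13.101 ]
leg_grip 0.7 [318.6, 285.5] [0.5051 0.3152 0.075 ]
leg_hinge 0.87 [320.2, 120.2] [0.4974 0.3589 0.1512]
```

View pics/w3.png

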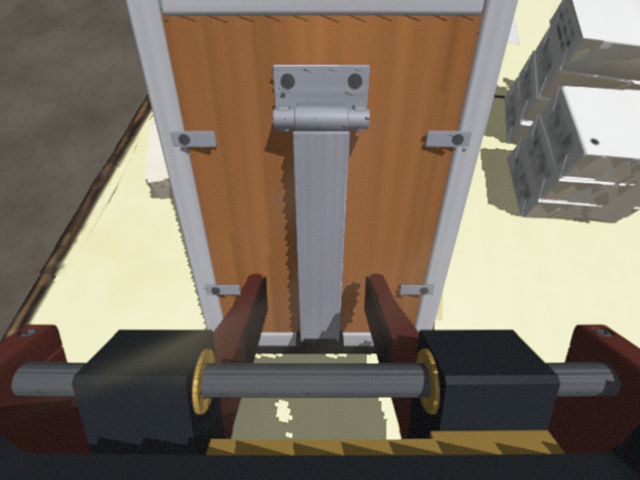

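The leg (px ~320, rows 130-340) sits between the open fingers. I'll go in another 12 mm, pinch lightly, and start the arc.

carry_out --steps '[{"x": 0.5,"y": 0.5,"z": 6,"rx": 0,"ry": 0,"rz": 0,"claw": -0.2},{"x": 0.5,"y": 0.5,"z": 6,"rx": 0,"ry": 0,"rz": 0,"claw": -0.2},{"x": 0,"y": 0,"z": 0,"rx": 0,"ry": 0,"rz": 0,"claw": 0.2},{"x": 0,"y": 0,"z": 0,"rx": 0,"ry": 0,"rz": 0,"claw": 0.5},{"x": 0,"y": 0,"z": 0,"rx": 0,"ry": 0,"rz": 0,"claw": 0.7},{"x": 0,"y": 0,"z": 0,"rx": 0,"ry": 0,"rz": 0,"claw": 0.8},{"x": 0,"y": 0,"z": 0,"rx": 0,"ry": 0,"rz": 0,"claw": 0.8}]' --squeeze 4

```text
t: 9.05
eef_pos: [0.5155, 0.2633, 0.1251]
tcp_rot: [[-0.127, 0.984, -0.127], [0.695, 0.18, 0.696], [0.707, 0.001, -0.707]]
wrist_force: [1.0, 0.6, -0.1]
grip_width: 0.273
grasp_force: 4.0
```

carry_out --steps '[{"x": 2.8,"y": 0,"z": -4.2,"rx": 0,"ry": -0.05,"rz": 0,"claw": 0.8},{"x": 2.8,"y": 0,"z": -4.2,"rx": 0,"ry": -0.05,"rz": 0,"claw": 0.8},{"x": 2.8,"y": 0,"z": -4.2,"rx": 0,"ry": -0.05,"rz": 0,"claw": 0.8},{"x": 2.8,"y": 0,"z": -4.2,"rx": 0,"ry": -0.05,"rz": 0,"claw": 0.8},{"x": 2.8,"y": 0,"z": -4.2,"rx": 0,"ry": -0.05,"rz": 0,"claw": 0.8},{"x": 2.8,"y": 0,"z": -4.2,"rx": 0,"ry": -0.05,"rz": 0,"claw": 0.8}]'

```text
t: 9.65
eef_pos: [0.5158, 0.2613, 0.1554]
tcp_rot: [[-0.159, 0.984, -0.083], [0.871, 0.18, 0.458], [0.466, 0.001, -0.885]]
wrist_force: [-0.2, 2.4, -0.5]
grip_width: 0.273
grasp_force: 4.0
```

```bash
cat > ck.py <<'E'
from h import *
import sys
o=st();p=camera('wrist');s=camera('side');save(s,sys.argv[1])
hg=C+.055*U+.007*N
for n,q,oo in(('w',p,o),('s',s,None)):
    for t in ['leg_grip','leg_hinge','leg_foot','chart_top','chart_base']:
        for d in place_of(q,t)[:1]:
            X=depth_pt(q,d['pixel'],oo)
            print(n,t,round(d['confidence'],2),d['pixel'],X,'' if X is None else np.array([(X-hg)@H,(X-hg)@U,(X-hg)@N]))
E
python3 ck.py s2.png
```

```text
t 9.65 p [0.5158 0.2613 0.1554] q [ 0.1896  0.0113  1.6299  0.4855  1.5038 -0.0252] F [-0.1517  2.4469 -0.5068] g 0.27297345215632296 3.999164029955864
w leg_grip 0.87 [314.6, 290.8] [0.5079 0.2985 0.0947] [-0.0001 -0.0767  0.0321]
w leg_hinge 0.75 [317.2, 120.9] [0.4977 0.3604 0.1519] [0.0009 0.0042 0.0064]
w leg_foot 0.64 [317.7, 355.5] [0.5163 0.262  0.0615] [ 0.0017 -0.1242  0.0478]
s leg_grip 0.83 [305.4, 210.6] [0.5178 0.2991 0.0931] [ 0.0097 -0.0787  0.0323]
s leg_hinge 0.79 [295.8, 180.1] [0.4954 0.1952 0.2344] [-0.0309 -0.0055  0.1879]
s leg_foot 0.53 [303.0, 229.1] [0.5107 0.2643 0.062 ] [-0.0035 -0.1222  0.0453]
s chart_top 0.57 [293.5, 158.7] [0.4914 0.1808 0.2929] [-0.0374  0.0385  0.2288]
s chart_base 0.73 [408.4, 359.3] [ 0.6962 -0.1635  0.0473] [ 0.1024 -0.3619  0.4311]
```

carry_out --steps '[{"x": 2.8,"y": 0,"z": -4.2,"rx": 0,"ry": -0.05,"rz": 0,"claw": 0.8},{"x": 2.8,"y": 0,"z": -4.2,"rx": 0,"ry": -0.05,"rz": 0,"claw": 0.8},{"x": 2.8,"y": 0,"z": -4.2,"rx": 0,"ry": -0.05,"rz": 0,"claw": 0.8},{"x": 2.8,"y": 0,"z": -4.2,"rx": 0,"ry": -0.05,"rz": 0,"claw": 0.8},{"x": 2.8,"y": 0,"z": -4.2,"rx": 0,"ry": -0.05,"rz": 0,"claw": 0.8},{"x": 2.8,"y": 0,"z": -4.2,"rx": 0,"ry": -0.05,"rz": 0,"claw": 0.8},{"x": 1.4,"y": 0,"z": -2.1,"rx": 0,"ry": -0.025,"rz": 0,"claw": 0.8},{"x": 0,"y": 0,"z": 0,"rx": 0,"ry": 0,"rz": 0,"claw": 0.8}]'

```text
t: 11.05
eef_pos: [0.514, 0.2692, 0.1864]
tcp_rot: [[-0.179, 0.983, -0.03], [0.971, 0.181, 0.157], [0.16, -0.001, -0.987]]
wrist_force: [1.1, 1.2, 0.2]
grip_width: 0.274
grasp_force: 4.0
```

```bash
python3 ck.py s3.png
```

```text
t 11.05 p [0.514  0.2692 0.1864] q [0.3504 0.0177 1.5183 0.1581 1.5791 0.1719] F [1.1216 1.1852 0.1691] g 0.2739525627997606 4.000183492898941
w leg_grip 0.75 [318.0, 293.8] [0.5119 0.2833 0.1156] [ 0.0012 -0.0665  0.0561]
w leg_hinge 0.64 [317.4, 121.2] [0.4971 0.3611 0.1524] [0.0004 0.005  0.0059]
w leg_foot 0.84 [313.5, 352.0] [0.5171 0.2412 0.0963] [-0.0013 -0.1044  0.0831]
s leg_grip 0.8 [304.7, 208.6] [0.5157 0.2786 0.1113] [ 0.004  -0.0729  0.0585]
s leg_hinge 0.94 [297.0, 181.9] [0.4982 0.2389 0.206 ] [-0.0203 -0.0088  0.137 ]
s leg_foot 0.79 [303.2, 228.0] [0.5106 0.2314 0.0866] [-0.0094 -0.117   0.0856]
s chart_top 0.86 [293.6, 161.8] [0.4915 0.2177 0.2671] [-0.0307  0.0343  0.1846]
s chart_base 0.9 [299.6, 243.7] [0.502  0.2874 0.0033] [-0.0079 -0.1609 -0.0051]
```

carry_out --steps '[{"x": 1.7,"y": 0,"z": -2.6,"rx": 0,"ry": -0.03,"rz": 0,"claw": 0.8},{"x": 1.7,"y": 0,"z": -2.6,"rx": 0,"ry": -0.03,"rz": 0,"claw": 0.8},{"x": 0,"y": 0,"z": 0,"rx": 0,"ry": 0,"rz": 0,"claw": 0.8}]'

```text
t: 11.95
eef_pos: [0.5138, 0.2712, 0.1925]
tcp_rot: [[-0.18, 0.984, -0.017], [0.979, 0.18, 0.095], [0.097, 0.0, -0.995]]
wrist_force: [-0.1, -4.1, -2.2]
grip_width: 0.273
grasp_force: 4.0
```

```bash
python3 ck.py s4.png | grep -v '^s leg_h'
```

```text
t 11.95 p [0.5138 0.2712 0.1925] q [0.383  0.0271 1.4941 0.095  1.6008 0.2053] F [-0.1162 -4.1454 -2.1517] g 0.27256171070300494 4.00059387087822
w leg_grip 0.6 [316.7, 291.6] [0.5118 0.2819 0.1211] [ 0.0008 -0.0624  0.06  ]
w leg_hinge 0.96 [315.8, 119.1] [0.4967 0.3615 0.1513] [0.0002 0.0042 0.0049]
w leg_foot 0.78 [313.2, 353.1] [0.518  0.237  0.1046] [-0.0011 -0.0994  0.091 ]
s leg_grip 0.53 [302.9, 206.9] [0.5114 0.2766 0.1173] [-0.0006 -0.0682  0.0626]
s leg_foot 0.73 [307.0, 224.0] [0.5197 0.2309 0.0978] [-0.0006 -0.1083  0.093 ]
s chart_base 0.98 [302.2, 240.3] [0.5087 0.2882 0.0129] [-0.0012 -0.1528  0.0001]
```

carry_out --steps '[{"x": 0,"y": 0,"z": 0,"rx": 0,"ry": 0,"rz": 0,"claw": 0.2},{"x": 0,"y": 0,"z": 0,"rx": 0,"ry": 0,"rz": 0,"claw": -0.2},{"x": 0,"y": 0,"z": 0,"rx": 0,"ry": 0,"rz": 0,"claw": -0.2},{"x": 0,"y": 0,"z": -15,"rx": 0,"ry": 0,"rz": 0,"claw": -0.2},{"x": 0,"y": 0,"z": -30,"rx": 0,"ry": 0,"rz": 0,"claw": -0.2},{"x": 0,"y": 0,"z": -40,"rx": 0,"ry": 0,"rz": 0,"claw": -0.2},{"x": 0,"y": 0,"z": -40,"rx": 0,"ry": 0,"rz": 0,"claw": -0.2},{"x": 0,"y": 0,"z": -30,"rx": 0,"ry": 0,"rz": 0,"claw": -0.2}]'

```text
t: 13.35
eef_pos: [0.5164, 0.256, 0.3513]
tcp_rot: [[-0.18, 0.984, -0.014], [0.978, 0.18, 0.101], [0.102, 0.004, -0.995]]
wrist_force: [0.7, 0.2, 0.9]
grip_width: 0.603
grasp_force: 0.0
```

```bash
cat > c.py <<'E'
from h import *
o=st();p=camera('side')
for d in outline_of(p,'chart_centre')[:1]:
    c=cloud(p,d['mask']);q=c
    q=c[abs((c-C)@N)<.012]
    for _ in range(6):
        m=q.mean(0);nn=np.linalg.svd(q-m)[2][2];nn*=np.sign(nn[2]);q=c[abs((c-m)@nn)<.006]
    h=np.cross([0,0,1],nn);h/=np.linalg.norm(h);up=np.cross(nn,h);P=np.c_[(q-m)@h,(q-m)@up].astype(np.float32);r=cv2.minAreaRect(P)
    print('plane',nn,len(q),len(c),r,'centre',m+h*r[0][0]+up*r[0][1])
for t in ['leg_foot','leg_grip']:
    for d in place_of(p,t)[:1]: print(t,d['confidence'],depth_pt(p,d['pixel']))
    for d in outline_of(p,t)[:1]:
        c=cloud(p,d['mask'])-(C+.055*U+.007*N);c=c[np.linalg.norm(c,axis=1)<.16];l=np.linalg.svd(c-c.mean(0))[2][0];print('leg angle',np.arctan2(abs(l@N),abs(l@U)))
Rt=np.c_[H,N,-U];print(Rt)
plan(C+.105*U-.005*N+.155*U,Rt,o)
E
python3 c.py
```

```text
t 13.35 p [0.5164 0.256  0.3513] q [0.3545 0.0202 1.2203 0.1048 1.8776 0.2058] F [0.6536 0.2056 0.8876] g 0.602756759639119 0.0
plane [ 0.1496 -0.8322  0.5339] 4042 4924 ((0.0024304986000061035, -4.1678547859191895e-05), (0.20963002741336823, 0.15058837831020355), 89.87199401855469) centre [0.5007 0.3394 0.092 ]
leg_foot 0.83 [0.5112 0.238  0.1022]
leg angle 0.7227635679815513
leg_grip 0.68 [0.5187 0.2821 0.1169]
leg angle 0.7371319544919684
[[ 0.9839  0.155   0.0895]
 [ 0.179  -0.852  -0.4919]
 [-0.      0.5    -0.866 ]]
turn first [-0.4864 -0.4937  1.5151] rows>= 11.490183694425436 | shift old axes [217.6656  -0.4904  57.1046] | new axes [  -0.6388 -209.8676  -81.2075]
```

carry_out --steps '[{"x": 0,"y": 0,"z": 0,"rx": -0.0405,"ry": -0.041,"rz": 0.126,"claw": -0.1},{"x": 0,"y": 0,"z": 0,"rx": -0.0405,"ry": -0.041,"rz": 0.126,"claw": -0.1},{"x": 0,"y": 0,"z": 0,"rx": -0.0405,"ry": -0.041,"rz": 0.126,"claw": -0.1},{"x": 0,"y": 0,"z": 0,"rx": -0.0405,"ry": -0.041,"rz": 0.126,"claw": -0.1},{"x": 0,"y": 0,"z": 0,"rx": -0.0405,"ry": -0.041,"rz": 0.126,"claw": -0.1},{"x": 0,"y": 0,"z": 0,"rx": -0.0405,"ry": -0.041,"rz": 0.126,"claw": -0.1},{"x": 0,"y": 0,"z": 0,"rx": -0.0405,"ry": -0.041,"rz": 0.126,"claw": -0.1},{"x": 0,"y": 0,"z": 0,"rx": -0.0405,"ry": -0.041,"rz": 0.126,"claw": -0.1},{"x": 0,"y": 0,"z": 0,"rx": -0.0405,"ry": -0.041,"rz": 0.126,"claw": -0.1},{"x": 0,"y": 0,"z": 0,"rx": -0.0405,"ry": -0.041,"rz": 0.126,"claw": -0.1},{"x": 0,"y": 0,"z": 0,"rx": -0.0405,"ry": -0.041,"rz": 0.126,"claw": -0.1},{"x": 0,"y": 0,"z": 0,"rx": -0.0405,"ry": -0.041,"rz": 0.126,"claw": -0.1},{"x": 0,"y": -30,"z": -12,"rx": 0,"ry": 0,"rz": 0,"claw": -0.1},{"x": 0,"y": -30,"z": -12,"rx": 0,"ry": 0,"rz": 0,"claw": -0.1},{"x": 0,"y": -30,"z": -12,"rx": 0,"ry": 0,"rz": 0,"claw": -0.1},{"x": 0,"y": -30,"z": -12,"rx": 0,"ry": 0,"rz": 0,"claw": -0.1},{"x": 0,"y": -30,"z": -12,"rx": 0,"ry": 0,"rz": 0,"claw": -0.1},{"x": 0,"y": -30,"z": -12,"rx": 0,"ry": 0,"rz": 0,"claw": -0.1},{"x": 0,"y": -30,"z": -12,"rx": 0,"ry": 0,"rz": 0,"claw": -0.1},{"x": 0,"y": 0,"z": 0,"rx": 0,"ry": 0,"rz": 0,"claw": -0.1}]'

```text
t: 15.65
eef_pos: [0.4741, 0.4796, 0.3086]
tcp_rot: [[0.982, 0.167, 0.084], [0.187, -0.848, -0.497], [-0.011, 0.504, -0.864]]
wrist_force: [0.4, -0.2, -0.4]
grip_width: 0.549
grasp_force: 0.0
```

```bash
cat > d.py <<'E'
from h import *
o=st();print(np.array(o['tcp_rot']))
plan(C+.105*U-.005*N+.155*U,np.c_[H,N,-U],o)
for n in ['wrist','side','top']:
    p=camera(n)
    if n=='wrist': save(p,'w4.png')
    for t in ['chart_top','leg_hinge','leg_foot','chart_base']:
        for d in place_of(p,t)[:1]:
            X=depth_pt(p,d['pixel'],o);print(n,t,round(d['confidence'],2),d['pixel'],X)
print('expected chart_top',C+.105*U-.005*N)
E
python3 d.py
```

```text
t 15.65 p [0.4741 0.4796 0.3086] q [ 0.8917  0.5604  0.7176 -0.4769  2.1756  2.0591] F [ 0.4465 -0.2085 -0.4459] g 0.5491091558388179 0.0
[[ 0.9824  0.1668  0.0844]
 [ 0.1866 -0.8477 -0.4966]
 [-0.0113  0.5036 -0.8638]]
turn first [0.0043 0.0059 0.0123] rows>= 0.09876948867614188 | shift old axes [ 0.8333  8.5608 -4.4104] | new axes [ 0.9648  8.5308 -4.4415]
wrist chart_top 0.96 [324.7, 245.3] [0.4892 0.398  0.1815]
wrist leg_hinge 0.65 [496.2, 276.5] [ 0.3696 -0.195   0.002 ]
wrist leg_foot 0.86 [405.7, 202.5] [0.5197 0.2444 0.1059]
side chart_top 0.82 [294.6, 159.8] [ 0.4954  0.7633 -0.0011]
side leg_hinge 0.8 [295.7, 179.3] [0.4959 0.361  0.1466]
side leg_foot 0.93 [308.0, 220.3] [0.5224 0.243  0.1004]
side chart_base 0.75 [301.7, 245.1] [0.5072 0.2833 0.0017]
top chart_top 0.95 [219.5, 263.3] [0.5012 0.4103 0.1419]
top leg_hinge 0.84 [235.0, 260.0] [0.509  0.365  0.1459]
top chart_base 0.66 [268.3, 264.2] [0.4995 0.2732 0.105 ]
expected chart_top [0.4898 0.3984 0.1824]
```

View pics/w4.png

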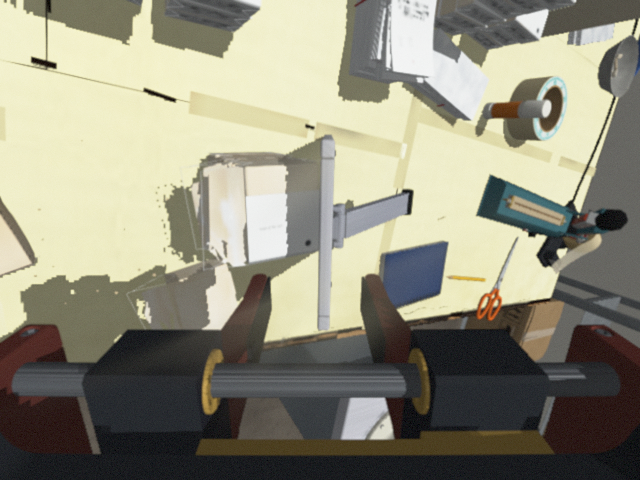

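The wrist view shows the chart's top edge end-on (px ~325, rows 135-330) between the fingers, with the leg out to the right. I'll correct by 8.5 mm, descend and pinch.

carry_out --steps '[{"x": 0.5,"y": 4.3,"z": 0,"rx": 0.004,"ry": 0.006,"rz": 0.012,"claw": -0.1},{"x": 0.5,"y": 4.2,"z": 0,"rx": 0,"ry": 0,"rz": 0,"claw": -0.1},{"x": 0,"y": 0,"z": 10,"rx": 0,"ry": 0,"rz": 0,"claw": -0.1},{"x": 0,"y": 0,"z": 15,"rx": 0,"ry": 0,"rz": 0,"claw": -0.1},{"x": 0,"y": 0,"z": 15,"rx": 0,"ry": 0,"rz": 0,"claw": -0.1},{"x": 0,"y": 0,"z": 15,"rx": 0,"ry": 0,"rz": 0,"claw": -0.1},{"x": 0,"y": 0,"z": 15,"rx": 0,"ry": 0,"rz": 0,"claw": -0.1},{"x": 0,"y": 0,"z": 0,"rx": 0,"ry": 0,"rz": 0,"claw": -0.1}]'

```text
t: 17.2
eef_pos: [0.4845, 0.4338, 0.256]
tcp_rot: [[0.985, 0.149, 0.09], [0.174, -0.854, -0.49], [0.004, 0.498, -0.867]]
wrist_force: [-0.0, 0.6, 0.3]
grip_width: 0.55
grasp_force: 0.0
```

```bash
python3 -c "
from h import *
o=st();plan(C+.105*U-.005*N+.055*U,np.c_[H,N,-U],o)
p=camera('wrist')
for d in place_of(p,'chart_top')[:1]:
  X=depth_pt(p,d['pixel'],o);print(d,X);R=np.array(o['tcp_rot']);print('in tool',R.T@(X-o['eef_pos'])*1000)
"
```

```text
t 17.2 p [0.4845 0.4338 0.256 ] q [ 0.8413  0.4488  0.9561 -0.4553  2.031   2.0946] F [-0.0482  0.598   0.2805] g 0.5495146578566894 0.0
turn first [-0.0019 -0.0011 -0.0068] rows>= 0.04906439947222737 | shift old axes [-1.1748 -5.7723 26.5898] | new axes [-1.1061 -5.8314 26.5799]
{'pixel': [302.5, 293.9], 'confidence': 0.82} [0.4878 0.398  0.1812]
in tool [-3.2623 -6.2369 82.6292]
```

carry_out --steps '[{"x": -1,"y": -3,"z": 0,"rx": 0,"ry": 0,"rz": 0,"claw": -0.1},{"x": -1,"y": -3,"z": 3,"rx": 0,"ry": 0,"rz": 0,"claw": -0.1},{"x": 0,"y": 0,"z": 8,"rx": 0,"ry": 0,"rz": 0,"claw": -0.1},{"x": 0,"y": 0,"z": 8,"rx": 0,"ry": 0,"rz": 0,"claw": -0.1},{"x": 0,"y": 0,"z": 7,"rx": 0,"ry": 0,"rz": 0,"claw": -0.1},{"x": 0,"y": 0,"z": 0,"rx": 0,"ry": 0,"rz": 0,"claw": -0.1},{"x": 0,"y": 0,"z": 0,"rx": 0,"ry": 0,"rz": 0,"claw": -0.1}]'

```text
t: 18.0
eef_pos: [0.4841, 0.4268, 0.232]
tcp_rot: [[0.985, 0.148, 0.092], [0.174, -0.855, -0.488], [0.006, 0.497, -0.868]]
wrist_force: [0.1, -0.7, 0.1]
grip_width: 0.546
grasp_force: 0.0
```

```bash
python3 -c "
from h import *
o=st();plan(C+.105*U-.005*N+.055*U,np.c_[H,N,-U],o)
p=camera('wrist')
for d in place_of(p,'chart_top')[:1]:
  X=depth_pt(p,d['pixel'],o);print(d,X);R=np.array(o['tcp_rot']);print('in tool',R.T@(X-o['eef_pos'])*1000)
"
```

```text
t 18.0 p [0.4841 0.4268 0.232 ] q [ 0.8354  0.4322  1.0195 -0.4471  1.9837  2.112 ] F [ 0.093  -0.7188  0.1332] g 0.5458785952610905 0.0
turn first [-0.0035 -0.0033 -0.0073] rows>= 0.06027074121249337 | shift old axes [0.5859 0.3081 2.3802] | new axes [0.5915 0.304  2.3793]
{'pixel': [313.1, 311.7], 'confidence': 0.77} [0.4894 0.3986 0.1814]
in tool [ 0.0162 -0.1799 58.1192]
```

carry_out --steps '[{"x": 0,"y": 0,"z": 2,"rx": 0,"ry": 0,"rz": 0,"claw": 0.3},{"x": 0,"y": 0,"z": 0,"rx": 0,"ry": 0,"rz": 0,"claw": 0.6},{"x": 0,"y": 0,"z": 0,"rx": 0,"ry": 0,"rz": 0,"claw": 1},{"x": 0,"y": 0,"z": 0,"rx": 0,"ry": 0,"rz": 0,"claw": 1},{"x": 0,"y": 0,"z": 0,"rx": 0,"ry": 0,"rz": 0,"claw": 1}]' --squeeze 35

```text
t: 18.6
eef_pos: [0.4842, 0.4261, 0.2305]
tcp_rot: [[0.985, 0.148, 0.093], [0.175, -0.855, -0.488], [0.007, 0.497, -0.868]]
wrist_force: [-0.6, 0.8, 0.3]
grip_width: 0.134
grasp_force: 0.0
```

```bash
cat > e.py <<'E'
from h import *
o=st();R0=np.array(o['tcp_rot']);p0=np.array(o['eef_pos'])
Z=np.array([0,0,1.]);a=np.radians(10.0);b=np.array([np.cos(a),np.sin(a),0]);th=.436
zt=np.sin(th)*b+np.cos(th)*Z;xt=np.cos(th)*b-np.sin(th)*Z;yt=np.cross(zt,xt)
Rt=np.c_[yt,xt,-zt];pad=np.array([.385,.0845,0])
base=pad+.095*b
top=base+.21*zt-.005*xt;tcp=top+.055*zt
print('tcp target',tcp,'base',base);print(Rt)
plan(p0+[0,0,.1],R0,o);plan(tcp+[0,0,.10],Rt,o)
# stage 1: lift; stage 2: un-tilt about H; stage 3 yaw; stage 4 tilt
Rv=np.c_[yt,b,-Z]
Rv0=np.c_[H,[N[0]/np.hypot(*N[:2]),N[1]/np.hypot(*N[:2]),0],-Z]
r=lambda A,B:Ro.from_matrix(A.T@B).as_rotvec()
print(r(R0,Rv0),r(Rv0,Rv),r(Rv,Rt), r(R0,Rt))
E
python3 e.py
```

```text
t 18.6 p [0.4842 0.4261 0.2305] q [ 0.8347  0.4307  1.0238 -0.4467  1.9801  2.1126] F [-0.5974  0.8303  0.2729] g 0.1343552989301648 0.0
tcp target [0.5843 0.1196 0.2423] base [0.4786 0.101  0.    ]
[[-0.1736  0.8927 -0.4159]
 [ 0.9848  0.1574 -0.0733]
 [ 0.     -0.4223 -0.9064]]
turn first [0. 0. 0.] rows>= 0.0 | shift old axes [  0.6993  49.6543 -86.7984] | new axes [  0.6993  49.6543 -86.7984]
turn first [ 0.7509  0.0621 -1.6192] rows>= 12.3165268717295 | shift old axes [ 45.7666 332.4775  61.7967] | new axes [-319.2279   -6.1065 -120.4615]
[ 0.5196 -0.0057 -0.006 ] [ 0.      0.     -1.5654] [ 0.436 -0.    -0.   ] [ 0.7509  0.0621 -1.6192]
```

carry_out --steps '[{"x": 0,"y": 0,"z": 0,"rx": 0,"ry": 0,"rz": 0,"claw": 1},{"x": 0,"y": 0,"z": 0,"rx": 0,"ry": 0,"rz": 0,"claw": 1},{"x": 0,"y": 0,"z": 0,"rx": 0,"ry": 0,"rz": 0,"claw": 1},{"x": 0,"y": 5,"z": -5,"rx": 0,"ry": 0,"rz": 0,"claw": 1},{"x": 0,"y": 10,"z": -10,"rx": 0,"ry": 0,"rz": 0,"claw": 1},{"x": 0,"y": 10,"z": -10,"rx": 0,"ry": 0,"rz": 0,"claw": 1},{"x": 0,"y": 10,"z": -15,"rx": 0,"ry": 0,"rz": 0,"claw": 1},{"x": 0,"y": 10,"z": -15,"rx": 0,"ry": 0,"rz": 0,"claw": 1},{"x": 0,"y": 10,"z": -15,"rx": 0,"ry": 0,"rz": 0,"claw": 1},{"x": 0,"y": 10,"z": -15,"rx": 0,"ry": 0,"rz": 0,"claw": 1},{"x": 0,"y": 10,"z": -15,"rx": 0,"ry": 0,"rz": 0,"claw": 1},{"x": 0,"y": 10,"z": -15,"rx": 0,"ry": 0,"rz": 0,"claw": 1},{"x": 0,"y": 5,"z": -10,"rx": 0,"ry": 0,"rz": 0,"claw": 1},{"x": 0,"y": 0,"z": 0,"rx": 0,"ry": 0,"rz": 0,"claw": 1}]'

```text
t: 20.0
eef_pos: [0.4858, 0.4099, 0.3876]
tcp_rot: [[0.985, 0.146, 0.096], [0.174, -0.857, -0.484], [0.012, 0.493, -0.87]]
wrist_force: [-0.6, 0.8, -4.2]
grip_width: 0.11
grasp_force: 35.0
```

```bash
python3 e.py
```

```text
t 20.0 p [0.4858 0.4099 0.3876] q [ 0.8176  0.4327  0.7414 -0.5259  2.2159  1.9479] F [-0.5666  0.8189 -4.2014] g 0.11015665681874681 35.00297248363495
tcp target [0.5843 0.1196 0.2423] base [0.4786 0.101  0.    ]
[[-0.1736  0.8927 -0.4159]
 [ 0.9848  0.1574 -0.0733]
 [ 0.     -0.4223 -0.9064]]
turn first [0. 0. 0.] rows>= 0.0 | shift old axes [  1.1536  49.3404 -86.9724] | new axes [  1.1536  49.3404 -86.9724]
turn first [ 0.7516  0.0555 -1.6199] rows>= 12.321514670823927 | shift old axes [ 45.8626 240.9488 189.4049] | new axes [-302.9996   61.3789   21.3961]
[ 0.5161 -0.0101 -0.0076] [ 0.      0.     -1.5654] [ 0.436 -0.    -0.   ] [ 0.7516  0.0555 -1.6199]
```

carry_out --steps '[{"x": -3,"y": 18,"z": 6,"rx": 0,"ry": 0,"rz": 0,"claw": 1},{"x": -3,"y": 18,"z": 6,"rx": 0,"ry": 0,"rz": 0,"claw": 1},{"x": -3,"y": 18,"z": 6,"rx": 0,"ry": 0,"rz": 0,"claw": 1},{"x": -3,"y": 18,"z": 6,"rx": 0,"ry": 0,"rz": 0,"claw": 1},{"x": -3,"y": 18,"z": 6,"rx": 0,"ry": 0,"rz": 0,"claw": 1},{"x": -3,"y": 18,"z": 6,"rx": 0,"ry": 0,"rz": 0,"claw": 1},{"x": -3,"y": 18,"z": 6,"rx": 0,"ry": 0,"rz": 0,"claw": 1},{"x": -3,"y": 18,"z": 6,"rx": 0,"ry": 0,"rz": 0,"claw": 1},{"x": 0,"y": 0,"z": 0,"rx": 0,"ry": 0,"rz": 0,"claw": 1}]'

```text
t: 20.9
eef_pos: [0.4879, 0.2574, 0.4148]
tcp_rot: [[0.985, 0.145, 0.093], [0.172, -0.856, -0.487], [0.009, 0.496, -0.868]]
wrist_force: [-0.1, 0.1, -3.9]
grip_width: 0.11
grasp_force: 35.0
```

carry_out --steps '[{"x": 0,"y": 0,"z": 0,"rx": 0.047,"ry": 0.0035,"rz": -0.1015,"claw": 1},{"x": 0,"y": 0,"z": 0,"rx": 0.047,"ry": 0.0035,"rz": -0.1015,"claw": 1},{"x": 0,"y": 0,"z": 0,"rx": 0.047,"ry": 0.0035,"rz": -0.1015,"claw": 1},{"x": 0,"y": 0,"z": 0,"rx": 0.047,"ry": 0.0035,"rz": -0.1015,"claw": 1},{"x": 0,"y": 0,"z": 0,"rx": 0.047,"ry": 0.0035,"rz": -0.1015,"claw": 1},{"x": 0,"y": 0,"z": 0,"rx": 0.047,"ry": 0.0035,"rz": -0.1015,"claw": 1},{"x": 0,"y": 0,"z": 0,"rx": 0.047,"ry": 0.0035,"rz": -0.1015,"claw": 1},{"x": 0,"y": 0,"z": 0,"rx": 0.047,"ry": 0.0035,"rz": -0.1015,"claw": 1},{"x": 0,"y": 0,"z": 0,"rx": 0.047,"ry": 0.0035,"rz": -0.1015,"claw": 1},{"x": 0,"y": 0,"z": 0,"rx": 0.047,"ry": 0.0035,"rz": -0.1015,"claw": 1},{"x": 0,"y": 0,"z": 0,"rx": 0.047,"ry": 0.0035,"rz": -0.1015,"claw": 1},{"x": 0,"y": 0,"z": 0,"rx": 0.047,"ry": 0.0035,"rz": -0.1015,"claw": 1},{"x": 0,"y": 0,"z": 0,"rx": 0.047,"ry": 0.0035,"rz": -0.1015,"claw": 1},{"x": 0,"y": 0,"z": 0,"rx": 0.047,"ry": 0.0035,"rz": -0.1015,"claw": 1},{"x": 0,"y": 0,"z": 0,"rx": 0.047,"ry": 0.0035,"rz": -0.1015,"claw": 1},{"x": 0,"y": 0,"z": 0,"rx": 0.047,"ry": 0.0035,"rz": -0.1015,"claw": 1},{"x": 0,"y": 0,"z": 0,"rx": 0,"ry": 0,"rz": 0,"claw": 1}]'

```text
t: 22.6
eef_pos: [0.489, 0.2597, 0.4117]
tcp_rot: [[-0.178, 0.889, -0.422], [0.984, 0.159, -0.079], [-0.003, -0.429, -0.903]]
wrist_force: [0.1, 0.7, -5.7]
grip_width: 0.114
grasp_force: 35.0
```

```bash
python3 e.py
```

```text
t 22.6 p [0.489  0.2597 0.4117] q [0.3851 0.3158 0.8271 0.1308 2.4305 0.2873] F [ 0.0511  0.6501 -5.7279] g 0.1138995858025208 34.99227046966553
tcp target [0.5843 0.1196 0.2423] base [0.4786 0.101  0.    ]
[[-0.1736  0.8927 -0.4159]
 [ 0.9848  0.1574 -0.0733]
 [ 0.     -0.4223 -0.9064]]
turn first [0. 0. 0.] rows>= 0.0 | shift old axes [ -0.3156 -42.9296 -90.3158] | new axes [ -0.3156 -42.9296 -90.3158]
turn first [-0.0077  0.0047  0.0026] rows>= 0.06499689087541671 | shift old axes [-154.5202   92.1747   33.5496] | new axes [-154.4348   92.325    33.5295]
[-0.3456  0.3502  1.541 ] [ 0.      0.     -1.5654] [ 0.436 -0.    -0.   ] [-0.0077  0.0047  0.0026]
```

carry_out --steps '[{"x": -15.4,"y": 9.2,"z": 3.3,"rx": 0,"ry": 0,"rz": 0,"claw": 1},{"x": -15.4,"y": 9.2,"z": 3.3,"rx": 0,"ry": 0,"rz": 0,"claw": 1},{"x": -15.4,"y": 9.2,"z": 3.3,"rx": 0,"ry": 0,"rz": 0,"claw": 1},{"x": -15.4,"y": 9.2,"z": 3.3,"rx": 0,"ry": 0,"rz": 0,"claw": 1},{"x": -15.4,"y": 9.2,"z": 3.3,"rx": 0,"ry": 0,"rz": 0,"claw": 1},{"x": -15.4,"y": 9.2,"z": 3.3,"rx": 0,"ry": 0,"rz": 0,"claw": 1},{"x": -15.4,"y": 9.2,"z": 3.3,"rx": 0,"ry": 0,"rz": 0,"claw": 1},{"x": -15.4,"y": 9.2,"z": 3.3,"rx": 0,"ry": 0,"rz": 0,"claw": 1},{"x": -15.4,"y": 9.2,"z": 3.3,"rx": 0,"ry": 0,"rz": 0,"claw": 1},{"x": -15.4,"y": 9.2,"z": 3.3,"rx": 0,"ry": 0,"rz": 0,"claw": 1},{"x": 0,"y": 0,"z": 0,"rx": 0,"ry": 0,"rz": 0,"claw": 1}]'

```text
t: 23.7
eef_pos: [0.5846, 0.1181, 0.3426]
tcp_rot: [[-0.175, 0.89, -0.421], [0.985, 0.156, -0.078], [-0.004, -0.429, -0.903]]
wrist_force: [-0.4, -0.5, -5.7]
grip_width: 0.107
grasp_force: 35.0
```

```bash
cat > f.py <<'E'
from h import *
import sys
exec(open('e.py').read().split("plan(p0")[0].replace("print","(lambda *k:0)"))
print('p',p0,'dz_target',tcp-p0)
Pt=lambda X:np.array([(X-pad)@[-b[1],b[0],0],-(X-pad)@b,X[2]])
print('base predicted',p0+R0@np.array([0,.005,.265]),'in pad',Pt(p0+R0@np.array([0,.005,.265])))
for n in ['side','top','wrist']:
    p=camera(n)
    if n=='side': save(p,sys.argv[1])
    for t in ['chart_base','leg_foot','leg_hinge','chart_centre','pad_centre']:
        for d in place_of(p,t)[:1]:
            X=depth_pt(p,d['pixel'],o);print(n,t,round(d['confidence'],2),np.round(d['pixel']),X,None if X is None else Pt(X))
E
python3 f.py s5.png
```

```text
t 23.7 p [0.5846 0.1181 0.3426] q [ 0.149   0.4177  0.8251 -0.0207  2.3415 -0.0368] F [-0.3607 -0.539  -5.6855] g 0.10672851167984962 34.99284625053406
p [0.5846 0.1181 0.3426] dz_target [-0.0003  0.0015 -0.1003]
base predicted [0.4774 0.0981 0.1011] in pad [-0.0026 -0.0934  0.1011]
side chart_base 0.83 [288. 256.] [0.4739 0.0863 0.1117] [-0.0137 -0.0878  0.1117]
side leg_foot 0.49 [332. 249.] [0.5722 0.1183 0.1039] [ 0.0008 -0.1903  0.1039]
side leg_hinge 0.58 [322. 200.] [0.5462 0.0746 0.254 ] [-0.0377 -0.157   0.254 ]
side chart_centre 0.68 [385. 282.] [0.6884 0.0921 0.0287] [-0.0452 -0.3001  0.0287]
side pad_centre 0.84 [248. 295.] [0.3849 0.0808 0.0109] [-0.0037  0.0007  0.0109]
top pad_centre 0.22 [359. 209.] [ 0.6722 -0.0014  0.0359] [-0.1344 -0.2679  0.0359]
wrist chart_base 0.36 [274. 286.] [ 0.3767 -0.0814  0.001 ] [-0.1619  0.037   0.001 ]
wrist leg_foot 0.83 [417. 226.] [0.5783 0.1194 0.1237] [ 0.0008 -0.1965  0.1237]
wrist chart_centre 0.19 [288. 193.] [0.3859 0.0799 0.0105] [-0.0047 -0.0001  0.0105]
wrist pad_centre 0.95 [289. 190.] [0.3863 0.0852 0.0108] [ 0.0004 -0.0014  0.0108]
```

View pics/s5.png

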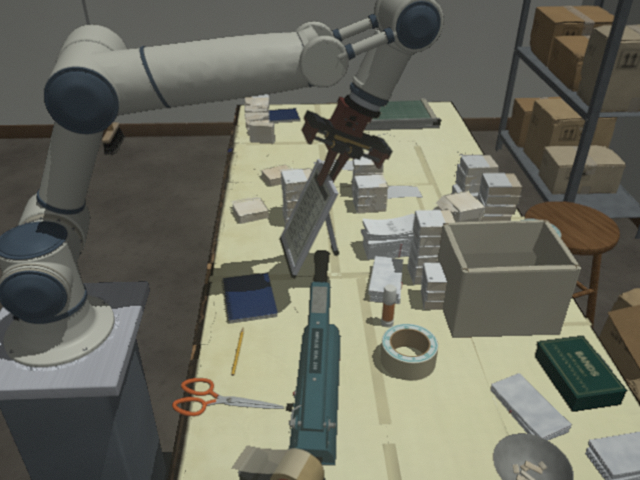

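The side view shows the chart held leaning back about 25°, with its lower edge at px ~(290,262) between pad and sealer and its leg out on the far side. Now I'll lower it.

carry_out --steps '[{"x": 0,"y": 4.3,"z": 9,"rx": 0,"ry": 0,"rz": 0,"claw": 1},{"x": 0,"y": 4.3,"z": 9,"rx": 0,"ry": 0,"rz": 0,"claw": 1},{"x": 0,"y": 4.3,"z": 9,"rx": 0,"ry": 0,"rz": 0,"claw": 1},{"x": 0,"y": 4.3,"z": 9,"rx": 0,"ry": 0,"rz": 0,"claw": 1},{"x": 0,"y": 4.3,"z": 9,"rx": 0,"ry": 0,"rz": 0,"claw": 1},{"x": 0,"y": 4.3,"z": 9,"rx": 0,"ry": 0,"rz": 0,"claw": 1},{"x": 0,"y": 4.3,"z": 9,"rx": 0,"ry": 0,"rz": 0,"claw": 1},{"x": 0,"y": 4.3,"z": 9,"rx": 0,"ry": 0,"rz": 0,"claw": 1},{"x": 0,"y": 4.3,"z": 9,"rx": 0,"ry": 0,"rz": 0,"claw": 1},{"x": 0,"y": 0,"z": 0,"rx": 0,"ry": 0,"rz": 0,"claw": 1}]'

```text
t: 25.6
eef_pos: [0.5837, 0.1197, 0.2527]
tcp_rot: [[-0.178, 0.889, -0.423], [0.984, 0.159, -0.079], [-0.002, -0.43, -0.903]]
wrist_force: [-0.4, -0.4, -4.5]
grip_width: 0.108
grasp_force: 35.0
```

carry_out --steps '[{"x": 0,"y": 0.9,"z": 1.8,"rx": 0,"ry": 0,"rz": 0,"claw": 1},{"x": 0,"y": 0.9,"z": 1.8,"rx": 0,"ry": 0,"rz": 0,"claw": 1},{"x": 0,"y": 0,"z": 0,"rx": 0,"ry": 0,"rz": 0,"claw": 1}]'

```text
t: 25.9
eef_pos: [0.5841, 0.1198, 0.251]
tcp_rot: [[-0.178, 0.89, -0.42], [0.984, 0.16, -0.078], [-0.002, -0.427, -0.904]]
wrist_force: [-0.1, 0.4, -4.2]
grip_width: 0.111
grasp_force: 35.0
```

```bash
python3 f.py s6.png
```

```text
t 25.9 p [0.5841 0.1198 0.251 ] q [ 0.1515  0.3956  1.0147 -0.0168  2.1718 -0.033 ] F [-0.0566  0.4149 -4.2438] g 0.11121467944086547 34.99268889427185
p [0.5841 0.1198 0.251 ] dz_target [ 0.0002 -0.0002 -0.0087]
base predicted [0.4774 0.0999 0.0092] in pad [-0.0009 -0.0937  0.0092]
side chart_base 0.77 [287. 288.] [0.4705 0.0975 0.0153] [-0.002  -0.0864  0.0153]
side leg_foot 0.44 [332. 280.] [0.5721 0.1094 0.0234] [-0.008  -0.1885  0.0234]
side leg_hinge 0.16 [331. 267.] [0.5694 0.1052 0.0646] [-0.0116 -0.1852  0.0646]
side chart_centre 0.87 [306. 254.] [0.513  0.0987 0.1057] [-0.0082 -0.1285  0.1057]
side pad_centre 0.67 [248. 296.] [0.3848 0.0787 0.0083] [-0.0057  0.0012  0.0083]
top chart_base 0.41 [387. 301.] [ 0.3887 -0.081   0.0013] [-0.1636  0.0251  0.0013]
wrist leg_foot 0.61 [419. 226.] [0.579  0.12   0.0265] [ 0.0013 -0.1973  0.0265]
wrist leg_hinge 0.69 [336. 271.] [0.5509 0.1162 0.1539] [ 0.0024 -0.1689  0.1539]
wrist pad_centre 0.62 [250. 202.] [0.3879 0.087  0.0127] [ 0.002  -0.0033  0.0127]
```

Still about 9 mm up. I'll lower in small steps.

carry_out --steps '[{"x": 0,"y": 0.9,"z": 1.8,"rx": 0,"ry": 0,"rz": 0,"claw": 1},{"x": 0,"y": 0.9,"z": 1.8,"rx": 0,"ry": 0,"rz": 0,"claw": 1},{"x": 0,"y": 0.9,"z": 1.8,"rx": 0,"ry": 0,"rz": 0,"claw": 1},{"x": 0,"y": 0,"z": 0,"rx": 0,"ry": 0,"rz": 0,"claw": 1},{"x": 0,"y": 0,"z": 0,"rx": 0,"ry": 0,"rz": 0,"claw": 1}]'

```text
t: 27.3
eef_pos: [0.5842, 0.1197, 0.2449]
tcp_rot: [[-0.178, 0.89, -0.42], [0.984, 0.16, -0.078], [-0.003, -0.427, -0.904]]
wrist_force: [0.6, -1.0, -3.2]
grip_width: 0.112
grasp_force: 35.0
```

carry_out --steps '[{"x": 0,"y": 0.4,"z": 0.9,"rx": 0,"ry": 0,"rz": 0,"claw": 1},{"x": 0,"y": 0,"z": 0,"rx": 0,"ry": 0,"rz": 0,"claw": 1}]'

```text
t: 27.5
eef_pos: [0.5842, 0.1197, 0.2449]
tcp_rot: [[-0.178, 0.89, -0.419], [0.984, 0.16, -0.078], [-0.003, -0.426, -0.905]]
wrist_force: [1.8, -0.5, 2.9]
grip_width: 0.111
grasp_force: 35.0
```

carry_out --steps '[{"x": 0,"y": 0.4,"z": 0.9,"rx": 0,"ry": 0,"rz": 0,"claw": 1},{"x": 0,"y": 0,"z": 0,"rx": 0,"ry": 0,"rz": 0,"claw": 1}]'

```text
t: 27.7
eef_pos: [0.5841, 0.1196, 0.2448]
tcp_rot: [[-0.178, 0.891, -0.418], [0.984, 0.159, -0.078], [-0.003, -0.426, -0.905]]
wrist_force: [0.8, -1.3, 6.8]
grip_width: 0.111
grasp_force: 35.0
```

Contact at the expected height. I'll open and back off along the sheet.

carry_out --steps '[{"x": 0,"y": 0,"z": 0,"rx": 0,"ry": 0,"rz": 0,"claw": 0.8},{"x": 0,"y": 0,"z": 0,"rx": 0,"ry": 0,"rz": 0,"claw": 0.7},{"x": 0,"y": 0,"z": 0,"rx": 0,"ry": 0,"rz": 0,"claw": 0.5},{"x": 0,"y": 0,"z": 0,"rx": 0,"ry": 0,"rz": 0,"claw": 0.2},{"x": 0,"y": 0,"z": 0,"rx": 0,"ry": 0,"rz": 0,"claw": 0.1},{"x": 0,"y": 0,"z": 0,"rx": 0,"ry": 0,"rz": 0,"claw": 0.1},{"x": 0,"y": 0,"z": -5,"rx": 0,"ry": 0,"rz": 0,"claw": 0.1},{"x": 0,"y": 0,"z": -10,"rx": 0,"ry": 0,"rz": 0,"claw": 0.1},{"x": 0,"y": 0,"z": -15,"rx": 0,"ry": 0,"rz": 0,"claw": 0.1},{"x": 0,"y": 0,"z": -20,"rx": 0,"ry": 0,"rz": 0,"claw": 0.1},{"x": 0,"y": 0,"z": -20,"rx": 0,"ry": 0,"rz": 0,"claw": 0.1},{"x": 0,"y": -5,"z": -20,"rx": 0,"ry": 0,"rz": 0,"claw": 0.1},{"x": 0,"y": -10,"z": -20,"rx": 0,"ry": 0,"rz": 0,"claw": 0.1},{"x": 0,"y": 0,"z": 0,"rx": 0,"ry": 0,"rz": 0,"claw": 0.1}]'

```text
t: 29.1
eef_pos: [0.6171, 0.126, 0.3524]
tcp_rot: [[-0.178, 0.892, -0.415], [0.984, 0.16, -0.077], [-0.003, -0.422, -0.907]]
wrist_force: [-0.7, 0.3, 0.9]
grip_width: 0.45
grasp_force: 0.0
```

```bash
cat > g.py <<'E'
exec(open('f.py').read())
p=camera('side');d=outline_of(p,'chart_centre')[0];c=cloud(p,d['mask']);q=c
for _ in range(8):
    m=np.median(q,0);nn=np.linalg.svd(q-m)[2][2];q=c[abs((c-m)@nn)<.01]
nn*=np.sign(nn[0]);print('side-mask plane',nn,len(q),len(c),'lean',np.arcsin(-nn[2]),'yaw err',np.degrees(np.arctan2(nn[1],nn[0]))-10)
E
python3 g.py s7.png
```

```text
t 29.1 p [0.6171 0.126  0.3524] q [ 0.1531  0.5297  0.6598 -0.0192  2.3873 -0.0361] F [-0.6528  0.3039  0.8619] g 0.4498070427493122 0.0
p [0.6171 0.126  0.3524] dz_target [-0.0328 -0.0064 -0.1101]
base predicted [0.5117 0.1063 0.1101] in pad [-0.0005 -0.1286  0.1101]
side chart_base 0.83 [288. 291.] [0.4728 0.0909 0.0114] [-0.009  -0.0876  0.0114]
side leg_foot 0.74 [332. 284.] [0.573  0.107  0.0141] [-0.0105 -0.189   0.0141]
side leg_hinge 0.8 [323. 238.] [0.5485 0.0746 0.1626] [-0.0381 -0.1593  0.1626]
side chart_centre 0.62 [306. 257.] [0.5144 0.099  0.0975] [-0.0082 -0.13    0.0975]
side pad_centre 0.76 [247. 297.] [0.3822 0.0749 0.0089] [-0.0089  0.0044  0.0089]
wrist chart_base 0.56 [327. 192.] [0.5456 0.1507 0.1922] [ 0.0373 -0.1697  0.1922]
wrist leg_foot 0.9 [402. 202.] [0.5795 0.1209 0.0306] [ 0.0021 -0.1979  0.0306]
wrist leg_hinge 0.6 [344. 224.] [0.5516 0.1159 0.1514] [ 0.002  -0.1695  0.1514]
wrist chart_centre 0.71 [334. 214.] [0.5557 0.1375 0.1974] [ 0.0226 -0.1774  0.1974]
wrist pad_centre 0.9 [268. 189.] [0.3856 0.0849 0.0149] [ 0.0003 -0.0007  0.0149]
side-mask plane [ 0.8895  0.1681 -0.4249] 2815 3073 lean 0.4388320721776422 yaw err 0.6991859051162361
```

View pics/s7.png

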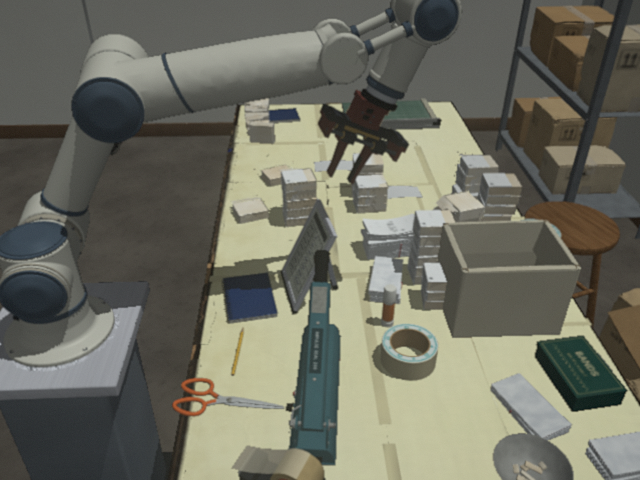

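The chart stands behind the pad with its base edge at px ~(288,300). It leans back 0.44 rad and is square to within 1°, and the gripper is clear. Handing in.

```bash
python3 -c "
from bench import *
print(hand_in())"
```

```text
the job is handed in; nothing more can be done
None
```

The chart is standing on its bottom edge and fully opened leg, face to the pad, about 3 cm behind it, centred to within about 1 cm and square to within 1°, leaning back 0.44 rad; the job is handed in, but no verdict came back.

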